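# Press the sprung tilt table level and bolt it down

### The arm

A 7-joint arm with a two-finger parallel gripper is mounted at the origin on a cart in front of the work surface, level with it; the furniture and walls round the work are solid. World frame = base frame: x ahead of the robot, y to its left, z up, the work surface at z = 0. Lengths are in mm, angles in rad, forces in N, time in s.
With the tool pointing down it reaches from about 425 to 875 mm from the base axis. Payload 8.4 kg.
Tool frame: the origin (TCP) lies on the centre line of the jaws, within the pads' length; the fingertips stand bot.finger_overhang ahead of it and the grasp point (between the pads) lies 8 mm behind it (bot.finger_overhang is the distance from the TCP to the fingertips, in mm); y points along the fingers, z is the direction in which the jaws open and shut, and the axes are right-handed (so a half turn about y gives the same grasp; the last joint's range is limited). The gripper opens to 85 mm and grips with 20 to 120 N. Pads are 22 mm wide; open, the fingers measure 114 mm over their backs; the gripper's body (76 mm by 85 mm) begins 54 mm behind the grasp point. The pads swing forward as they close: fully open they stand 13 mm farther back than shut.
Start: joints at [-0.099, 0.333, 0.04, 1.465, -0.013, 1.343, -0.059], TCP at [649.973, -0.013, 242.308] pointing down, gripper open.
Joint ranges: [-2.58, 2.58], [-0.38, 2.09], [-1.3, 1.39], [0.25, 2.4], [-1.5, 4.64], [0.08, 2.09], [-2.65, 2.65]. Speed limits (rad/s): [2.22, 2.22, 2.79, 2.79, 3.14, 3.14, 3.14].

### API

Orientations are given as a rotation vector (axis times angle).
In Python, from bench import bot gives the robot as it stands. The module is installed in compiled form; this text tells all that it offers.
- The arm moves only by the tool jog_arm, never from a script. Its argument "series" is a list that holds one entry, the list of rows, each a list of 5 numbers: the shift along the tool's x, y, z in cm, then the turn about the tool's y in degrees, then the finger opening in cm, from 0 to 8.54. In form: [[[tx, ty, tz, turn, fingers], ...]]. A call has 1 to 8 rows; each row is the pose to reach, as a shift and turn from the pose commanded when the call began, along the tool's axes at that moment; what a row does not reach only later rows make up. A row lasts 1/10 s, in which the tool goes at most 50 mm and 8.59 degrees, less where a joint would pass 70% of its speed; a pose out of reach is approached as far as the arm can. A call with a gripper value outside its range is refused whole. The fingers move at their own pace and stop on an object; the grip force is fixed at half the most. Time passes only in rows, so rows that repeat a pose let the fingers close. It gives the time, the measured TCP pose, the force and the opening at its end, in the units of the state.
- bot.get_obs(): the state, without advancing time (a new reading comes with each control period).
- bot.read_camera(name): name is "scene" or "side" or "wrist"; returns a dict with "frame" (480x640x3 uint8, red, green, blue), "intrinsics" (3x3 intrinsics, pixels), "R" (3x3) and "t" (3): a world point X has camera coordinates R X + t; the wrist camera has in their place "T_tool_cam" (4x4, takes a point from camera to tool coordinates, whose origin is the TCP and whose axes are the tool frame's). Camera axes: x right, y down, z forward; pixel columns grow to the right and rows downward; lengths in mm; the calibration is good to about 2 mm. A picture is of the moment at which its call begins: read the wrist's pose just before it. There is no depth.
- bot.finish_job(): hands the job in, once; it reports no verdict.
Trained networks look in the newest picture that a camera, given by its name, has taken for a name from the list of things; names that differ only in an ending like _2 or _b are one class to them, and where a whole thing is asked for, a point or a joint stands for the part that bears it (a point fixed in the world has none). Each returns a list of dicts, best first, with "confidence" (0 to 1); they miss things now and then, are a little off and sometimes report something else, mostly with a low value. They report only what shows in the picture. A call takes as long as a camera call.
- bot.search_frame(label, camera): "extent" ([centre column, centre row, width, height] in pixels, round what is visible of it).
- bot.silhouettes(label, camera): "region" (480x640 bool, what is visible of it) and "extent" ([centre column, centre row, width, height] in pixels, round what is visible of it).
The state is a dict: "time": time; "joint_pos": joint angles; "joint_velocities": joint speeds; "joint_efforts": joint torques, N m; "tool_pos": TCP position; "ee_rot": TCP orientation; "wrist_force": force on the tool from outside, world axes, zero at the start; "torque": the same for the moment, N m; "width": opening from 0.0 (shut) to 1.0 (fully open).
Only numpy, scipy, OpenCV 4.12 (cv2) and the standard library are available. Lean on these libraries where they do the work, as an engineer would, in place of code of your own. Each camera call takes 0.05 s, during which the arm holds its last target.

### The job

The small blue tilt table on the bench stands tipped up on its spring. Draw its bolt back so that it clears the keeper, press the plate down level and on until it meets its stop, and while you hold it there shoot the bolt fully home under the keeper, so that the plate stays down level by itself when you let go. Leave the loose tools and parts round it where they are.

Things in the scene. Friction and masses are not known exactly. Their poses are not given: they have to be found in the camera images.
- tilt_base: Blue steel base of the tilt table, screwed to the bench, 235 x 116 x 12 mm. Origin: centre of its underside, on the bench. x points level from the hinge end to the keeper end, y is parallel to the hinge, z up. The hinge line lies at x = -100 mm, z = 60 mm, between two fixed cheeks 79 mm high.
- keeper (a point): Steel keeper bridge at the far end of the base: this point is in the middle of its entry, on the bolt's axis when the plate is level (base x = 82, z = 77 mm); axes as the base. Two posts 22 mm apart inside carry a bar over the bolt's path, 30 mm long in x, 38 mm wide, top 15 mm above this point, underside 7 mm above; over the first 8 mm from the entry a lip hangs 3 mm lower.
- tilt_plate (a joint): Hinge of the plate, rad: 0 = level, positive = free edge (keeper end) up, 0.3 to 0.5 at rest. A spring lifts it: held level it takes about 10 N straight down at the knob (it varies), less when tipped. It goes past level to a hard stop at -0.027. The bolt's head passes under the keeper's lip only below about -0.015, held down on the stop; past the lip it is let up to level, 0 +- 0.01.
- plate_mid (a point): Centre of the aluminium plate's top face, 94 mm from the hinge line and 5 mm above it; axes: x along the plate away from the hinge, z square to it. The plate is 88 mm wide in y, 10 mm thick, and reaches from 18 to 170 mm beyond the hinge line. Two bolt guides 22 mm high and 31 mm wide stand on it at 45 to 57 mm and 145 to 157 mm from the hinge line.
- bolt (a joint): Slide of the barrel bolt on the plate's middle line, straight away from the hinge. m: 0 = fully drawn back, 0.032 = fully home. Above about 0.008 its nose juts over the keeper and would land on top of it. Starts partly out. Friction about 2 N, stays where it is left. Above 0.028 with the plate let up it is locked behind the lip; it cannot be drawn back from there.
- knob (a point): Brass knob of the bolt: round post 14 mm in diameter, square to the plate, up to 45 mm above the plate's top face; this point is on its axis, 33 mm above the top face and 85 mm + the bolt's value from the hinge line. The bolt's rod below it is 10 mm thick, its axis 12 mm above the plate. Axes: x along the bolt away from the hinge, z square to the plate.
- pliers: loose bystander: long-nose pliers with red handles, 67 x 210 x 14 mm, lying flat; origin at the centre of its underside
- box_of_bolts: loose bystander: small open card box holding bolts, 65 x 85 x 45 mm; origin at the centre of its underside
- screwdriver: loose bystander: screwdriver with a yellow handle, 193 mm long, 23 mm thick; origin at the centre of its underside
- long_bolt: loose bystander: grey hexagon bolt standing on its head, 22 mm wide, 67 mm high; origin at the centre of its underside

How it is judged:
By the outcome, as a careful person would: the job done as asked, in the order asked, and still so for the second after the job is handed in, with the robot touching nothing.
It also fails if it takes over 42 s, if anything falls off the work surface, if the arm or the gripper's body presses on something with over 40 N, if the wrist force passes 120 N, or if a joint passes its speed limit or range.

## Working session

There is one attempt and no reset: what is moved stays moved. The work goes in short steps, Python scripts to look and compute and a tool call to move; the robot and the scene stay as the last step left them, time stands still between calls to the robot, and variables do not carry over. Pictures are saved under pics/ and viewed, and the job is handed in when it is done.

Besides the shell and the picture viewer there is one more tool, called after "Call:" as name(argument=value, ...), one argument or row to a line, values as JSON. jog_arm: Moves the arm, as the interface text tells. Its arguments: {"type":"object","properties":{"series":{"type":"array","items":{"type":"array","items":{"type":"array","items":{"type":"number"}}}}},"required":["series"]}

```bash
mkdir -p pics
python3 - <<'E'
from bench import bot
import cv2
o=bot.get_obs()
for k,v in o.items(): print(k,v)
print(bot.finger_overhang)
for n in ["scene","side","wrist"]:
    c=bot.read_camera(n); cv2.imwrite(f"pics/{n}0.png",c["frame"][:,:,::-1])
    print(n,c["intrinsics"].tolist(),[ (k,c[k].tolist()) for k in c if k not in("frame","intrinsics")])
    for l in ["tilt_base","tilt_plate","knob","bolt","keeper","plate_mid","pliers","box_of_bolts","screwdriver","long_bolt"]:
        try:
            r=bot.search_frame(l,n); print(l,[(d["confidence"],[round(x) for x in d["extent"]]) for d in r[:2]])
        except Exception as e: print(l,e)
print(bot.get_obs()["time"])
E
```

```text
time 0.0
joint_pos [-0.09915614  0.3339112   0.0398567   1.46628899 -0.01338358  1.34327926
 -0.05850705]
joint_velocities [-0.00017829 -0.00127769 -0.00041265  0.00031391 -0.00064746 -0.00065691
  0.00215438]
joint_efforts [ 4.63630895e-04 -6.58554840e+01  1.36586554e+00 -4.05554795e+01
  1.68904377e-02  1.27170872e-02 -1.99809978e-05]
tool_pos [ 6.49560376e+02 -5.13378425e-02  2.41412147e+02]
ee_rot [-1.21045589  1.21036876 -1.20855925]
wrist_force [0.68126117 0.09582027 0.14458088]
torque [-6.16586917e-03 -3.87398019e-02  6.95489909e-05]
width 0.9972439350469777
11.0
scene [[597.3368201812148, 0.0, 325.9473539060365], [0.0, 597.3368201812148, 234.00883717839008], [0.0, 0.0, 1.0]] [('R', [[-0.7152756585137073, -0.6987796778489486, -0.00936451617019843], [-0.4954600309921112, 0.5165154041918791, -0.6983775446861071], [0.4928489525474091, -0.4948927146946289, -0.7156682967095177]]), ('t', [316.22686325461046, 423.76053021281695, 1315.7172728143755])]
tilt_base [(0.93, [261, 327, 80, 101])]
tilt_plate [(0.75, [253, 303, 60, 45]), (0.51, [389, 263, 55, 47])]
knob [(0.67, [255, 305, 30,
[... 1015 characters left out ...]
0.41, [256, 191, 3, 18])]
wrist [[430.05605647807886, 0.0, 320.23866029183984], [0.0, 430.05605647807886, 236.7243149929617], [0.0, 0.0, 1.0]] [('T_tool_cam', [[0.000582843580861813, 0.9629636006344807, 0.2696307922816551, -67.33655914886296], [-0.00037799576904681164, -0.26963060666390837, 0.9629637548055733, -131.43690580158946], [0.999999758706249, -0.0006631765417782315, 0.000206843698488057, 0.8967793764856902], [0.0, 0.0, 0.0, 1.0]])]
tilt_base [(0.78, [152, 55, 304, 111])]
tilt_plate []
knob []
bolt [(0.58, [152, 54, 304, 107])]
keeper [(0.8, [152, 55, 301, 110])]
plate_mid [(0.83, [146, 45, 291, 85])]
pliers [(0.49, [76, 367, 15, 20])]
box_of_bolts []
screwdriver []
long_bolt []
1.65
```

View images.

Run:
```python
import cv2
a=cv2.imread("pics/scene0.png");cv2.imwrite("pics/scene0c.png",cv2.resize(a[240:400,150:350],None,fx=4,fy=3.75,interpolation=cv2.INTER_CUBIC))
a=cv2.imread("pics/side0.png");cv2.imwrite("pics/side0c.png",cv2.resize(a[150:300,150:350],None,fx=4,fy=4,interpolation=cv2.INTER_CUBIC))
```

```text
(no output)
```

View pics/scene0.png

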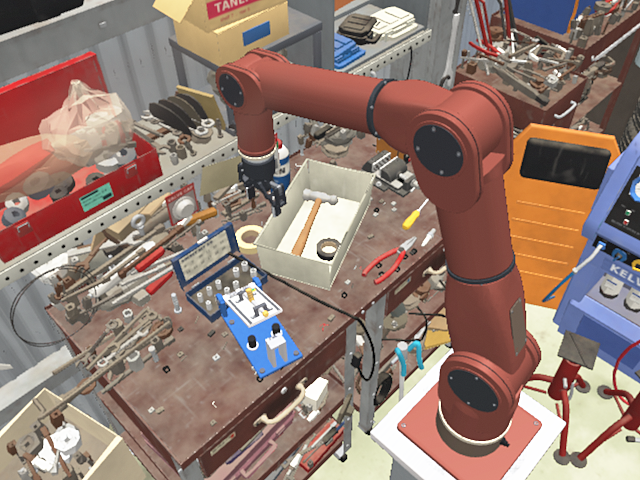

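View pics/side0.png

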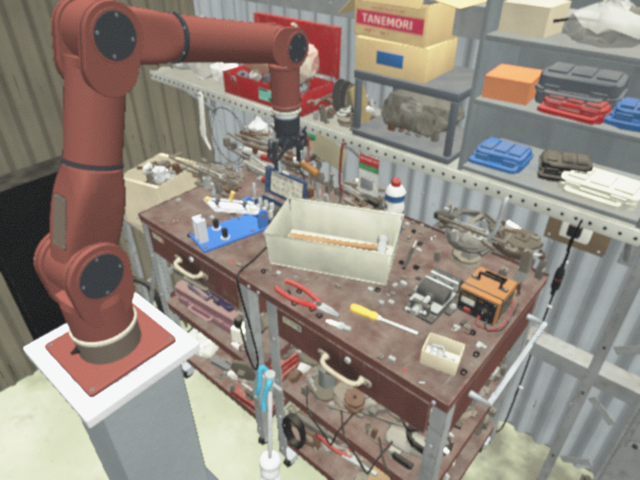

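View pics/wrist0.png

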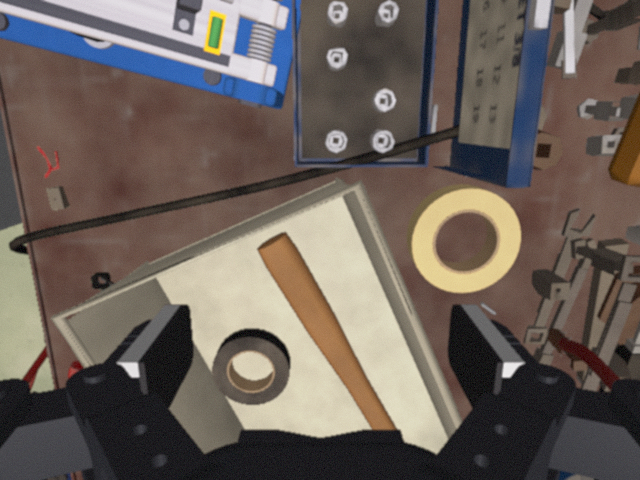

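```bash
ls pics
```

```text
scene0.png
scene0c.png
side0.png
side0c.png
wrist0.png
```

View pics/scene0c.png

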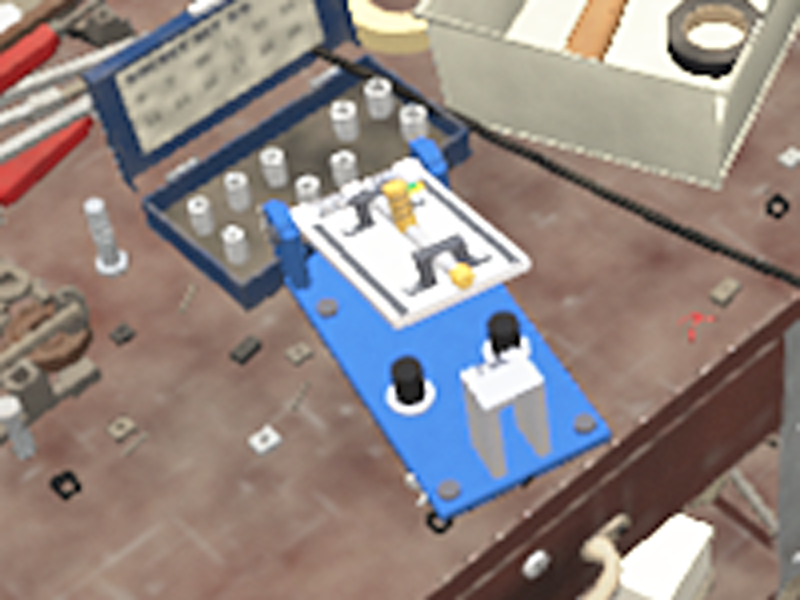

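View pics/side0c.png

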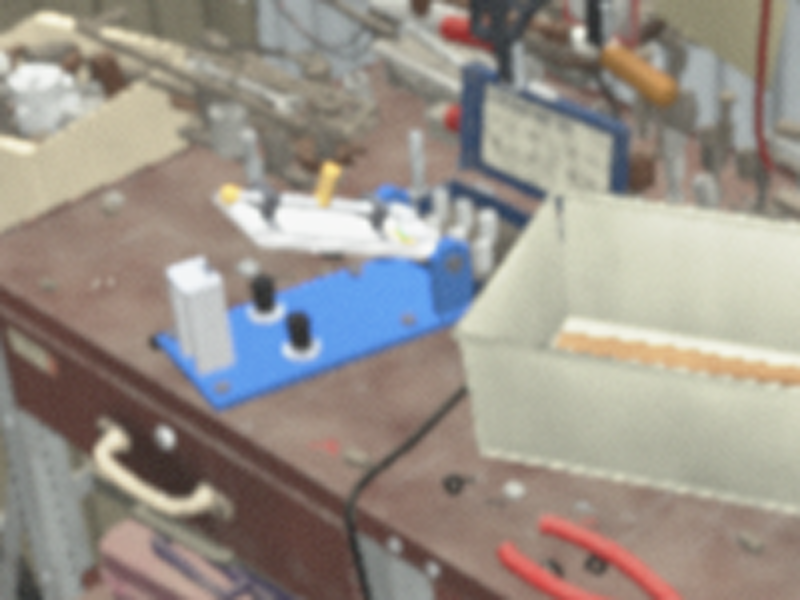

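Run:
```python
from scipy.spatial.transform import Rotation as R
print(R.from_rotvec([-1.21045589,1.21036876,-1.20855925]).as_matrix().round(3))
```

```text
[[-0.    -0.002  1.   ]
 [-1.    -0.    -0.   ]
 [ 0.    -1.    -0.002]]
```

```bash
cat > h.py <<'E'
import numpy as np, cv2
from scipy.optimize import least_squares
from scipy.spatial.transform import Rotation as Rn
def plate(p,th): # plate coords u from hinge, y, w above hinge axis -> base
    u,y,w=p; return np.array([-100+u*np.cos(th)-w*np.sin(th), y, 60+u*np.sin(th)+w*np.cos(th)])
def world(b,q):
    c,s=np.cos(q[2]),np.sin(q[2]); return np.array([q[0]+c*b[0]-s*b[1], q[1]+s*b[0]+c*b[1], b[2]])
def proj(X,K,R,t):
    c=R@X+t; return (K@c)[:2]/c[2]
def camw(o,c):
    T=c["T_tool_cam"];Rt=Rn.from_rotvec(o["ee_rot"]).as_matrix();tp=np.array(o["tool_pos"])
    Rc=Rt@T[:3,:3];p=Rt@T[:3,3]+tp
    return Rc.T,-Rc.T@p
E
cat > f0.py <<'E'
from h import *
from bench import bot
cs={}
for n in("scene","side"):
    c=bot.read_camera(n);cs[n]=(c["intrinsics"],c["R"],c["t"])
S=lambda x,y:(150+x/4,240+y/3.75); D=lambda x,y:(150+x/4,150+y/4)
obs=[("scene",'b',(117.5,58,12),S(608,435)),("scene",'b',(117.5,-58,0),S(445,517)),
("scene",'b',(112,19,92),S(545,378)),("scene",'b',(82,-19,92),S(462,375)),("scene",'b',(82,19,92),S(517,350)),("scene",'b',(112,-19,92),S(490,408)),
("side",'b',(117.5,-58,12),D(157,338)),("side",'b',(117.5,58,0),D(221,408)),
("scene",'p',(170,-44,5),S(402,318)),("scene",'p',(170,44,5),S(530,263)),("side",'p',(170,44,5),D(255,238)),("side",'p',(170,-44,5),D(213,195)),
("scene",'k',50,S(396,185)),("side",'k',50,D(330,167))]
def res(q):
    r=[]
    for n,k,p,px in obs:
        b=p if k=='b' else plate(p,q[3]) if k=='p' else plate((85+q[4],0,p),q[3])
        r.append(proj(world(b,q),*cs[n])-px)
    return np.ravel(r)
s=least_squares(res,[600,300,np.pi,.4,15],loss='soft_l1',x_scale=[10,10,.1,.1,5])
print(s.x,s.cost);print(res(s.x).reshape(-1,2).round(1))
q=s.x
print("knob",world(plate((85+q[4],0,38),q[3]),q),"keeper",world((82,0,77),q))
E
python3 f0.py
```

```text
[5.18122914e+02 1.57892833e+02 2.89466321e+00 3.91857542e-01
 1.27857021e+01] 9.902231295877176
[[ 1.5 -1.5]
 [-0.4  1.8]
 [ 0.   0.3]
 [-0.1 -0.9]
 [ 0.8 -1.5]
 [-0.9 -0.2]
 [-0.7 -1.6]
 [-1.6  1.1]
 [-1.7  1.3]
 [ 0.4 -0.6]
 [ 1.1  0.3]
 [-0.3 -0.8]
 [ 0.1  0.2]
 [ 0.2  0.3]]
knob [541.5294784  151.9926533  132.46457576] keeper [438.61017684 177.93590379  77.        ]
```

Call:
jog_arm(
  series=[
    [[-1.5,0,-1.0,-7,5],[-4.0,0,-2.8,-15.5,5],[-6.5,0,-4.6,-24,5],[-9.0,0,-6.4,-32.5,5],[-11.5,0,-8.2,-41,5],[-13.5,0,-9.6,-49.5,5],[-14.7,0,-10.5,-58,5],[-15.2,0,-10.85,-66,5]],
  ],
)

```text
time: 2.55
tool_pos: [540.4, 153.9, 242.6]
ee_rot: [-1.546, 0.322, -0.322]
wrist_force: [1.5, -0.0, 0.1]
width: 0.586
```

Call:
jog_arm(
  series=[
    [[0,0,0,-6,5],[0,0,0,-10,5],[0,0,0,-10,5]],
  ],
)

```text
time: 2.85
tool_pos: [541.5, 152.0, 242.4]
ee_rot: [-1.562, 0.191, -0.191]
wrist_force: [-0.5, 0.3, -0.0]
width: 0.581
```

Run:
```python
from h import *
from bench import bot
import json
o=bot.get_obs();c=bot.read_camera("wrist");f=c["frame"][:,:,::-1].copy()
R,t=camw(o,c);K=c["intrinsics"]
np.savez("w1.npz",K=K,R=R,t=t)
cv2.imwrite("pics/w1raw.png",f)
q=[518.12,157.89,2.8947,.3919,12.79]
pts=[('b',(117.5,58,12)),('b',(117.5,-58,12)),('b',(112,19,92)),('b',(82,-19,92)),('b',(82,19,92)),('b',(112,-19,92)),('p',(170,-44,5)),('p',(170,44,5)),('p',(18,-44,5)),('p',(18,44,5)),('p',(97.8,0,50)),('p',(97.8,0,38)),('p',(45,15.5,27)),('p',(157,15.5,27)),('p',(157,-15.5,27))]
for k,p in pts:
    b=p if k=='b' else plate(p,q[3]); u=proj(world(b,q),K,R,t); cv2.drawMarker(f,tuple(int(round(x)) for x in u),(0,0,255),0,8,1); print(p,u.round(1))
cv2.imwrite("pics/w1.png",f)
print(o["tool_pos"],o["ee_rot"],o["time"],o["width"],o["wrist_force"]);print(Rn.from_rotvec(o["ee_rot"]).as_matrix().round(3))
```

```text
(117.5, 58, 12) [245.8  14.7]
(117.5, -58, 12) [397.7  15.2]
(112, 19, 92) [289.9  -5.7]
(82, -19, 92) [353.3  49.7]
(82, 19, 92) [290.6  49.5]
(112, -19, 92) [354.5  -5.4]
(170, -44, 5) [403.6  93.1]
(170, 44, 5) [240.4  92.6]
(18, -44, 5) [379.  292.4]
(18, 44, 5) [262.9 292. ]
(97.8, 0, 50) [321.5 249.2]
(97.8, 0, 38) [321.5 236. ]
(45, 15.5, 27) [298.3 287.3]
(157, 15.5, 27) [292.  132.7]
(157, -15.5, 27) [351.9 132.9]
[541.45043331 152.00874973 242.41918222] [-1.56229992  0.19086624 -0.19104971] 2.85 0.5812076491512248 [-0.45237519  0.25240597 -0.04630305]
[[ 0.971  0.     0.241]
 [-0.241  0.     0.971]
 [ 0.    -1.     0.   ]]
```

View pics/w1.png

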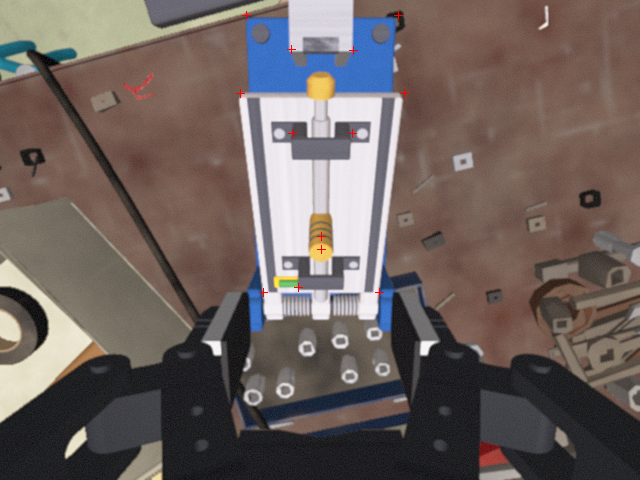

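Call:
jog_arm(
  series=[
    [[0,2,0,0,5],[0,5,0,0,5],[0,8,0,0,5],[0,10,0,0,5],[0,11.2,0,0,5],[0,11.6,0,0,5],[0,11.6,0,0,5]],
  ],
)

```text
time: 3.6
tool_pos: [541.6, 152.0, 126.5]
ee_rot: [-1.562, 0.192, -0.192]
wrist_force: [-0.0, -0.3, 0.7]
width: 0.583
```

Run:
```python
from h import *
from bench import bot
o=bot.get_obs()
for n in("wrist","side"):
    f=bot.read_camera(n)["frame"][:,:,::-1].copy()
    if n=="side": f=cv2.resize(f[150:300,150:350],None,fx=4,fy=4)
    cv2.imwrite(f"pics/{n}2.png",f)
print(o["tool_pos"],o["wrist_force"],o["time"])
```

```text
[541.64731748 152.03312313 126.50105641] [-0.00351655 -0.28413971  0.66672444] 3.6
```

View pics/wrist2.png

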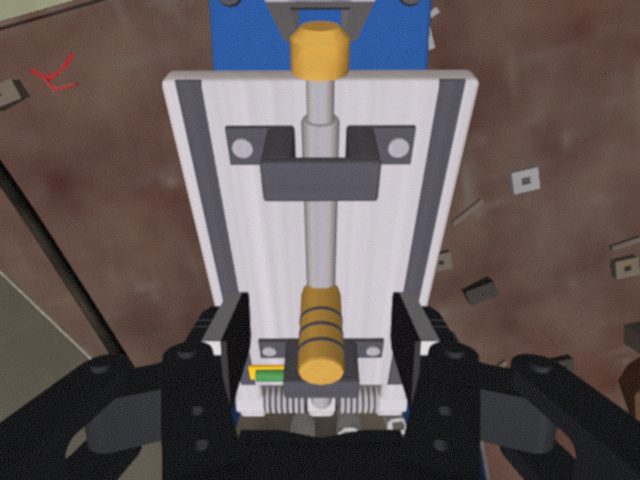

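View pics/side2.png

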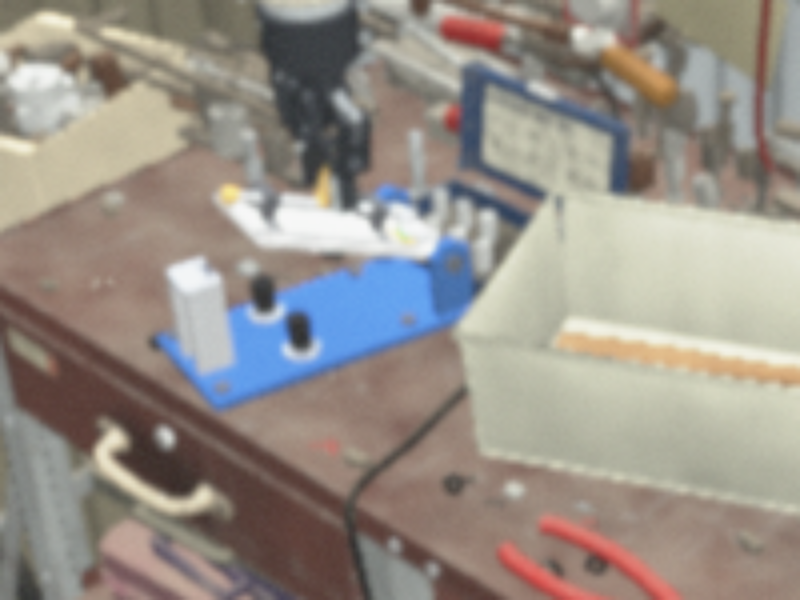

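Call:
jog_arm(
  series=[
    [[0,0,0,0,1.0],[0,0,0,0,0.8],[0,0,0,0,0.8],[0,0,0,0,0.8],[0,0,0,0,0.8],[0,0,0,0,0.8]],
  ],
)

```text
time: 4.3
tool_pos: [541.6, 152.1, 126.6]
ee_rot: [-1.562, 0.191, -0.192]
wrist_force: [-0.9, -0.2, 2.3]
width: 0.139
```

Call:
jog_arm(
  series=[
    [[0.1,0.04,0,0,0],[0.3,0.12,0,0,0],[0.55,0.23,0,0,0],[0.8,0.33,0,0,0],[1.0,0.41,0,0,0],[1.1,0.45,0,0,0],[1.1,0.45,0,0,0]],
  ],
)

```text
time: 5.0
tool_pos: [552.4, 149.4, 121.6]
ee_rot: [-1.562, 0.192, -0.192]
wrist_force: [3.1, 1.9, 0.0]
width: 0.144
```

```bash
cat > look.py <<'E'
import sys
from h import *
from bench import bot
o=bot.get_obs();i=sys.argv[1]
c=bot.read_camera("wrist");f=c["frame"][:,:,::-1].copy();K=c["intrinsics"];R,t=camw(o,c)
q=[518.12,157.89,2.8947];th=float(sys.argv[2]);s=float(sys.argv[3])
for p in [(170,-44,5),(170,44,5),(18,44,5),(85+s,0,50),(157,15.5,27),(157,-15.5,27)]:
    u=proj(world(plate(p,th),q),K,R,t);cv2.drawMarker(f,tuple(int(round(x)) for x in u),(0,0,255),0,8,1)
for p in [(82,-19,92),(82,19,92)]:
    u=proj(world(p,q),K,R,t);cv2.drawMarker(f,tuple(int(round(x)) for x in u),(0,255,0),0,8,1)
cv2.imwrite(f"pics/w{i}.png",f)
p=np.array(o["tool_pos"])+[0,0,8];d=p-[q[0],q[1],0];cc,ss=np.cos(q[2]),np.sin(q[2])
print("grasp in base",cc*d[0]+ss*d[1],-ss*d[0]+cc*d[1],p[2],"F base x,y,z",cc*o["wrist_force"][0]+ss*o["wrist_force"][1],-ss*o["wrist_force"][0]+cc*o["wrist_force"][1],o["wrist_force"][2],"w",o["width"],"t",o["time"])
E
python3 look.py 3 .39 1.0
```

```text
grasp in base -35.34294675076084 -0.18372061912171667 129.63077698667854 F base x,y,z -2.533110359925238 -2.5512832516020207 0.01167683257890062 w 0.14425938127819146 t 5.0
```

View pics/w3.png

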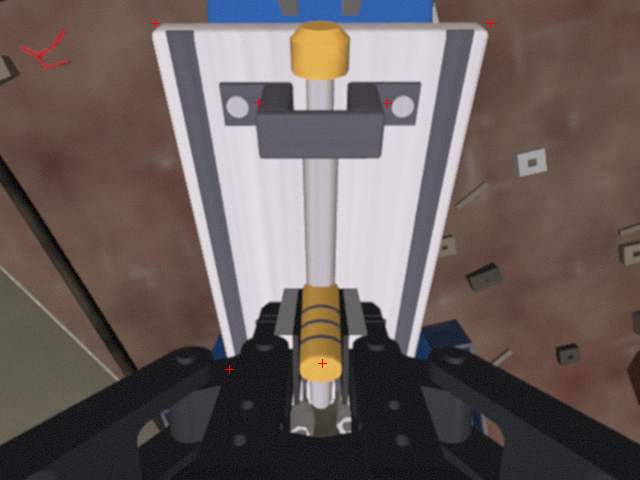

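Call:
jog_arm(
  series=[
    [[-0.29,0.26,0,0,0],[-0.62,0.6,0,0,0],[-0.92,0.96,0,0,0],[-1.22,1.34,0,0,0],[-1.49,1.73,0,0,0],[-1.74,2.14,0,0,0],[-1.97,2.55,0,0,0],[-2.1,2.78,0,0,0]],
  ],
)

```text
time: 5.85
tool_pos: [533.2, 154.3, 95.7]
ee_rot: [-1.561, 0.189, -0.195]
wrist_force: [2.3, -0.8, 11.1]
width: 0.145
```

```bash
python3 look.py 4 0.03 1.3
```

```text
grasp in base -15.474747383470454 -0.19732405376930373 103.74333912629082 F base x,y,z -2.437946846942151 0.25823438175142865 11.053871604961518 w 0.14450883057317918 t 5.85
```

View pics/w4.png

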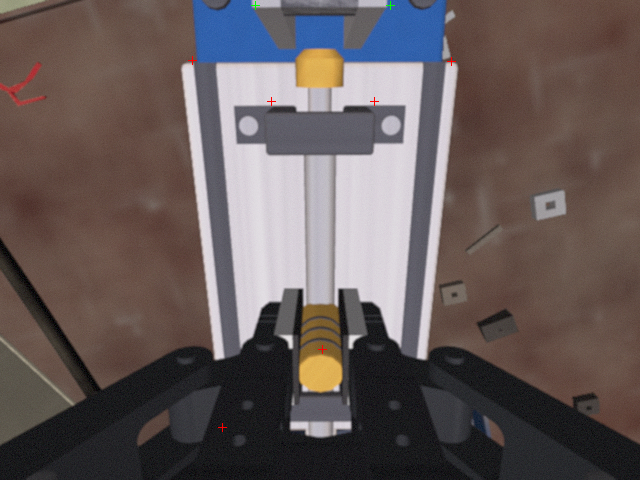

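Call:
jog_arm(
  series=[
    [[-0.07,0.15,0,0,0],[-0.15,0.35,0,0,0],[-0.22,0.55,0,0,0],[-0.28,0.75,0,0,0],[-0.32,0.85,0,0,0],[-0.32,0.85,0,0,0]],
  ],
)

```text
time: 6.5
tool_pos: [529.9, 155.1, 87.3]
ee_rot: [-1.562, 0.189, -0.195]
wrist_force: [-0.6, -0.3, 14.9]
width: 0.14
```

```bash
python3 look.py 5 -0.027 2
```

```text
grasp in base -12.108270382487483 -0.12352954168915264 95.33145911532672 F base x,y,z 0.558668250241621 0.4112970192227571 14.924039014892875 w 0.14006450784059044 t 6.5
```

View pics/w5.png

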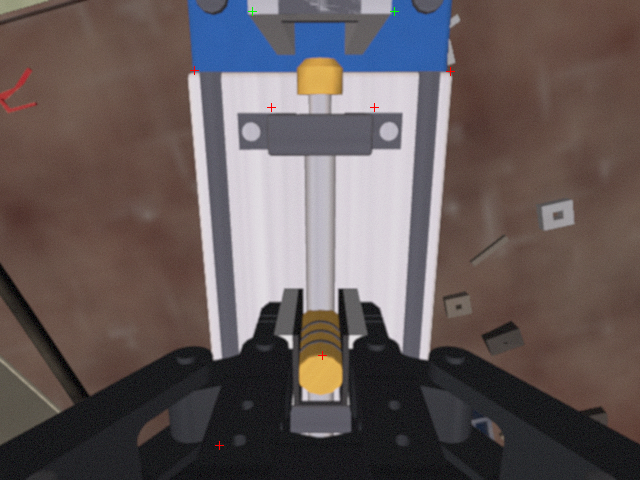

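Call:
jog_arm(
  series=[
    [[0,0.1,0,0,0],[0,0.2,0,0,0],[0,0.3,0,0,0],[0,0.3,0,0,0]],
  ],
)

```text
time: 6.95
tool_pos: [529.2, 155.2, 84.2]
ee_rot: [-1.562, 0.19, -0.193]
wrist_force: [-3.7, -1.0, 16.5]
width: 0.14
```

```bash
python3 look.py 6 -0.027 0
```

```text
grasp in base -11.43671962745056 -0.11397709127574762 92.2443142550574 F base x,y,z 3.3175887052334123 1.8976672227284028 16.541580123755487 w 0.1397365956448284 t 6.95
```

View pics/w6.png

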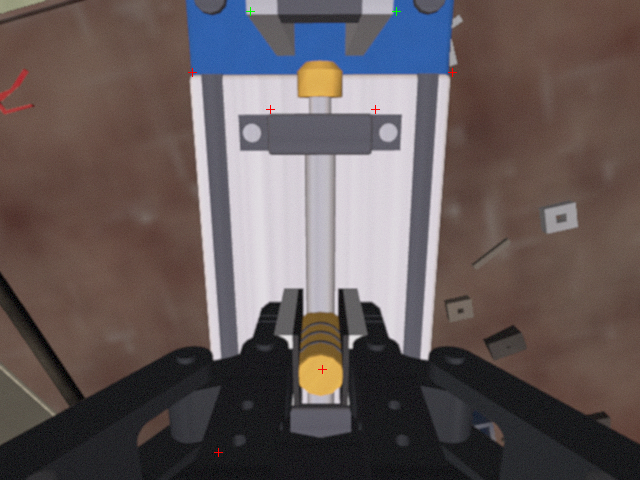

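Call:
jog_arm(
  series=[
    [[0.05,0.1,0,0,0],[0.1,0.2,0,0,0],[0.1,0.3,0,0,0],[0.1,0.3,0,0,0]],
  ],
)

```text
time: 7.4
tool_pos: [528.7, 155.3, 81.3]
ee_rot: [-1.563, 0.192, -0.191]
wrist_force: [-11.8, -1.7, 26.3]
width: 0.143
```

```bash
python3 look.py 7 -0.027 0
```

```text
grasp in base -10.865529511882043 -0.11750899663274073 89.34936416563222 F base x,y,z 11.074132305937509 4.546447308904224 26.28801344492026 w 0.1426654065120198 t 7.4
```

View pics/w7.png

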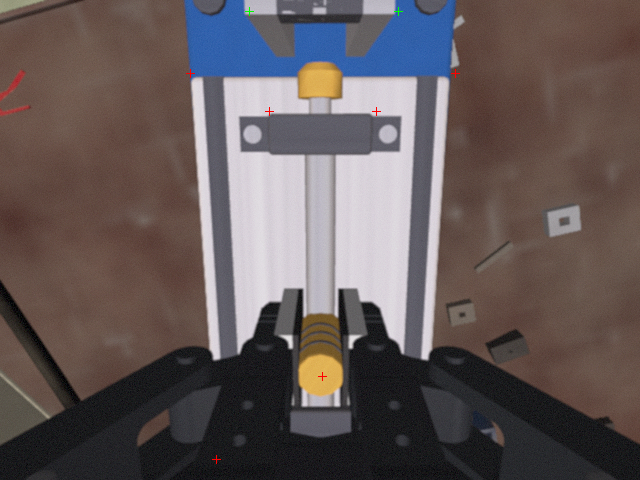

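Run:
```python
import cv2,numpy as np
for i in(4,5,6,7):
    f=cv2.imread(f"pics/w{i}.png")
    # white plate vs blue boundary column 225..; find row at cols 230..290,350..410
    b=f.astype(int); bl=b[:,:,0]-b[:,:,2]
    rows=[np.argmax(bl[20:110,c]<60)+20 for c in list(range(232,290,4))+list(range(352,408,4))]
    r=int(np.median(rows))+4
    g=b[r].sum(1); 
    print(i,np.median(rows),"row",r,"white span",np.where((b[r,:,1]>170))[0][[0,-1]], np.where(b[r,150:500,1]>150)[0][[0,-1]]+150)
im=cv2.imread("pics/w7.png")[0:170,160:480];cv2.imwrite("pics/w7c.png",cv2.resize(im,None,fx=2.5,fy=2.5,interpolation=cv2.INTER_CUBIC))
```

```text
4 62.0 row 66 white span [183 455] [182 456]Traceback (most recent call last):
  File "<stdin>", line 9, in <module>
IndexError: index 0 is out of bounds for axis 0 with size 0
```

Run:
```python
import cv2,numpy as np
for i in(4,5,6,7):
    b=cv2.imread(f"pics/w{i}.png").astype(int)
    for r in (80,84):
        w=np.where(b[r,150:500].min(1)>150)[0]; print(i,r,w[[0,-1]]+150 if len(w) else None,end=' ')
    print([int(np.argmax(b[45:110,c,2]>150)+45) for c in (235,245,400,405)])
im=cv2.imread("pics/w7.png")[0:170,160:480];cv2.imwrite("pics/w7c.png",cv2.resize(im,None,fx=2.5,fy=2.5,interpolation=cv2.INTER_CUBIC))
from bench import bot
f=bot.read_camera("side")["frame"][:,:,::-1];cv2.imwrite("pics/side7.png",cv2.resize(f[170:270,170:300],None,fx=6,fy=6,interpolation=cv2.INTER_CUBIC))
```

```text
4 80 [183 455] 4 84 [183 455] [63, 63, 63, 63]
5 80 [188 450] 5 84 [188 450] [73, 73, 72, 72]
6 80 [190 449] 6 84 [190 449] [75, 75, 75, 75]
7 80 [192 447] 7 84 [191 448] [77, 78, 77, 77]
```

View pics/w7c.png

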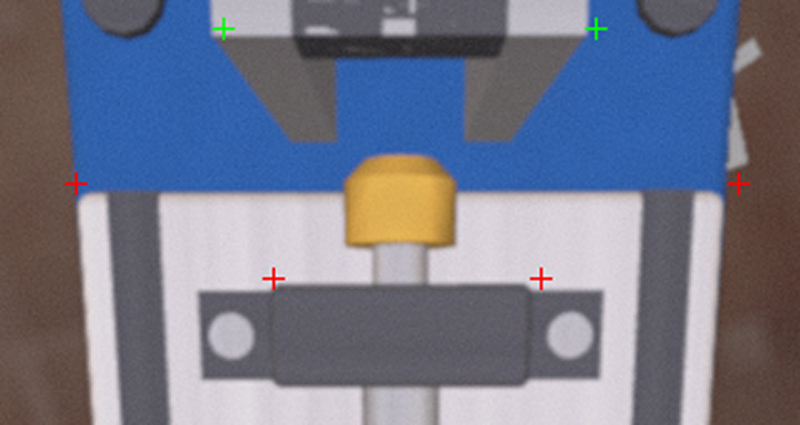

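View pics/side7.png

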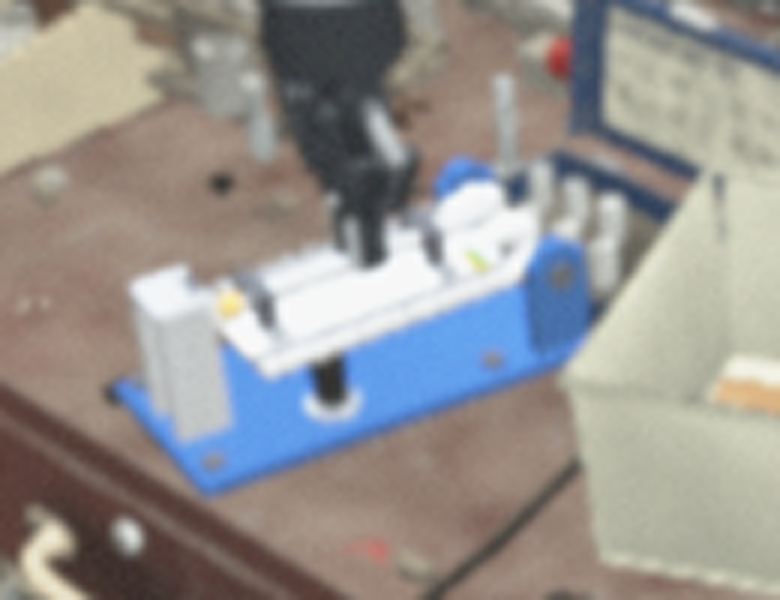

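Run:
```python
import cv2,numpy as np
b=cv2.imread("pics/w1raw.png").astype(int)
for r in (97,100,104,108): 
    w=np.where(b[r,200:450].min(1)>150)[0]; print(r,w[[0,-1]]+200)
im=cv2.imread("pics/w1.png")[60:150,220:420];cv2.imwrite("pics/w1c.png",cv2.resize(im,None,fx=4,fy=4,interpolation=cv2.INTER_CUBIC))
```

```text
97 [240 400]
100 [239 402]
104 [239 401]
108 [240 401]
```

View pics/w1c.png

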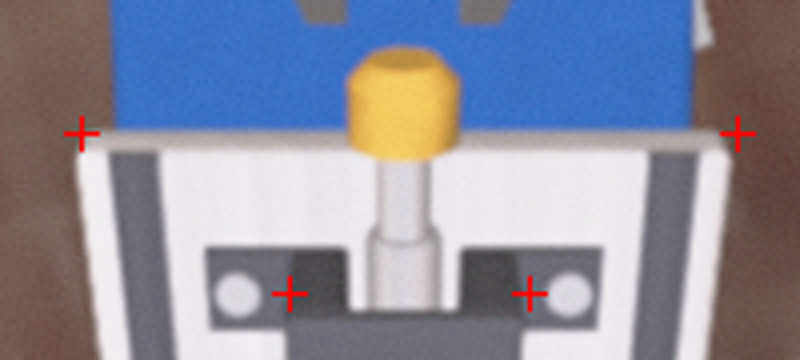

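Call:
jog_arm(
  series=[
    [[-0.2,0.02,0,0,0],[-0.5,0.03,0,0,0],[-0.8,0.04,0,0,0],[-1.0,0.05,0,0,0],[-1.2,0.05,0,0,0],[-1.2,0.05,0,0,0]],
  ],
)

```text
time: 8.1
tool_pos: [519.5, 157.6, 81.2]
ee_rot: [-1.562, 0.189, -0.195]
wrist_force: [-0.6, -0.9, 17.8]
width: 0.144
```

```bash
python3 look.py 8 -0.027 10
```

```text
grasp in base -1.4151098584749542 -0.05882895423796147 89.21088516502527 F base x,y,z 0.3302881848506063 1.0434082727005185 17.847181988400596 w 0.14415329983169417 t 8.1
```

View pics/w8.png

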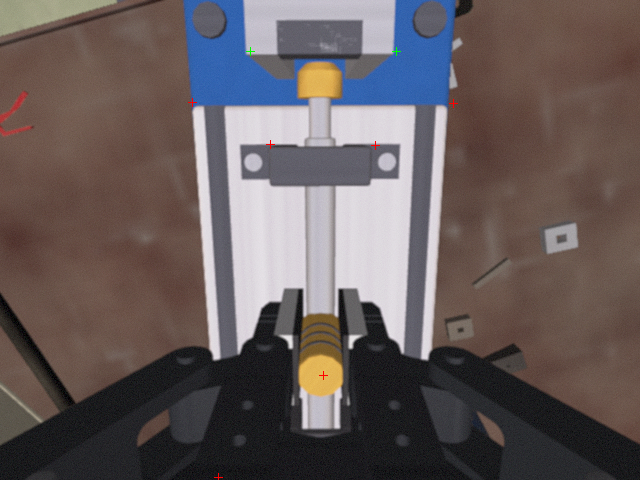

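Call:
jog_arm(
  series=[
    [[0,0.15,0,0,0],[0,0.3,0,0,0],[-0.2,0.3,0,0,0],[-0.5,0.32,0,0,0],[-0.8,0.34,0,0,0],[-0.8,0.34,0,0,0]],
  ],
)

```text
time: 8.75
tool_pos: [513.3, 159.2, 79.6]
ee_rot: [-1.561, 0.187, -0.198]
wrist_force: [-3.6, -4.1, 31.6]
width: 0.146
```

```bash
python3 look.py 9 -0.027 18
```

```text
grasp in base 5.043712367468424 -0.12714410966995615 87.63794255817785 F base x,y,z 2.531339533866669 4.845728108451687 31.55763430703688 w 0.14628708590903183 t 8.75
```

View pics/w9.png

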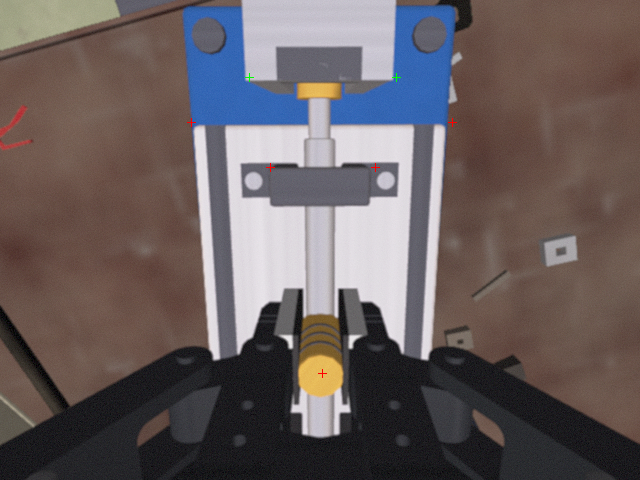

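Call:
jog_arm(
  series=[
    [[-0.2,0.0,0,0,0],[-0.5,0.01,0,0,0],[-0.8,0.02,0,0,0],[-1.1,0.03,0,0,0],[-1.35,0.03,0,0,0],[-1.5,0.03,0,0,0],[-1.5,0.03,0,0,0]],
  ],
)

```text
time: 9.5
tool_pos: [498.6, 162.9, 78.9]
ee_rot: [-1.561, 0.188, -0.198]
wrist_force: [-1.8, -5.0, 28.7]
width: 0.147
```

```bash
python3 look.py 10 -0.027 32
```

```text
grasp in base 20.176570690689196 -0.03968716845349185 86.90715258815656 F base x,y,z 0.48758723398172044 5.22975845543375 28.653844675092436 w 0.14727743297112117 t 9.5
```

View pics/w10.png

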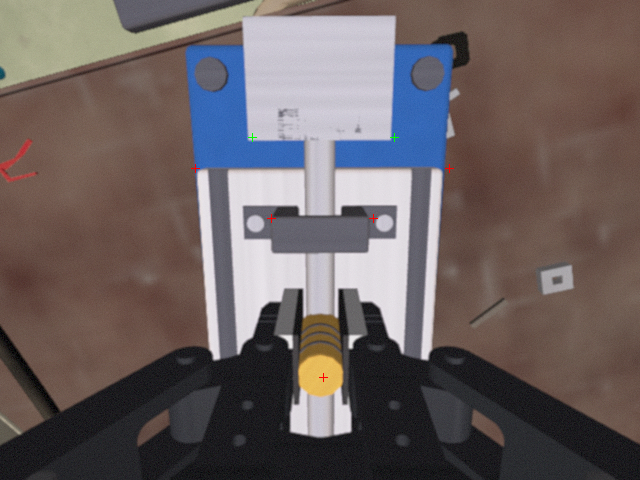

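Call:
jog_arm(
  series=[
    [[-0.1,0.0,0,0,0],[-0.2,0.0,0,0,0],[-0.3,0.0,0,0,0],[-0.3,0,0,0,0]],
  ],
)

```text
time: 9.95
tool_pos: [497.2, 163.2, 79.1]
ee_rot: [-1.561, 0.186, -0.201]
wrist_force: [4.9, -6.0, 23.9]
width: 0.147
```

```bash
python3 look.py 11 -0.027 32
```

```text
grasp in base 21.580414525232573 -0.006727085338067873 87.06391912487005 F base x,y,z -6.180342976796481 4.582062282285174 23.873567902843547 w 0.14651546615203825 t 9.95
```

View pics/w11.png

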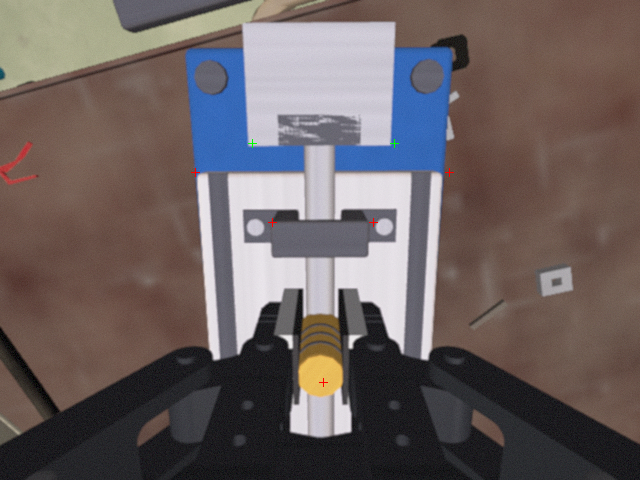

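Call:
jog_arm(
  series=[
    [[-0.1,0.0,0,0,0],[-0.2,0.0,0,0,0],[-0.3,0.0,0,0,0],[-0.3,0,0,0,0]],
  ],
)

```text
time: 10.4
tool_pos: [497.2, 163.2, 79.5]
ee_rot: [-1.559, 0.183, -0.206]
wrist_force: [18.4, -7.7, 16.0]
width: 0.145
```

Call:
jog_arm(
  series=[
    [[0.2,0,0,0,0],[0.4,0,0,0,0],[0.4,0,0,0,0]],
  ],
)

```text
time: 10.7
tool_pos: [497.2, 163.2, 78.8]
ee_rot: [-1.561, 0.188, -0.199]
wrist_force: [1.6, -4.9, 27.2]
width: 0.142
```

```bash
python3 look.py 12 -0.027 32
```

```text
grasp in base 21.58867154555478 -0.029966815336235797 86.82809021895935 F base x,y,z -2.764606223223752 4.34366563602333 27.178201684886368 w 0.14215547006075985 t 10.7
```

Bolt is on its end stop and the side load is relieved. I'll open the gripper wide and lift off.

Call:
jog_arm(
  series=[
    [[0,0,0,0,2],[0,0,0,0,4],[0,0,0,0,5],[0,0,0,0,5],[0,0,0,0,5]],
  ],
)

```text
time: 11.25
tool_pos: [493.1, 163.7, 74.7]
ee_rot: [-1.563, 0.193, -0.191]
wrist_force: [-0.4, -0.0, 0.1]
width: 0.589
```

Call:
jog_arm(
  series=[
    [[0,-1,0,0,5],[0,-3,0,0,5],[0,-6,0,0,5],[0,-9.5,0,0,5],[0,-12.5,0,0,5],[0,-14,0,0,5],[0,-14,0,0,5]],
  ],
)

```text
time: 11.95
tool_pos: [494.9, 164.5, 218.4]
ee_rot: [-1.56, 0.188, -0.195]
wrist_force: [-0.0, 0.3, 0.0]
width: 0.586
```

```bash
python3 look.py 13 0 32
python3 - <<'E'
import cv2
from bench import bot
f=bot.read_camera("side")["frame"][:,:,::-1];cv2.imwrite("pics/side13.png",cv2.resize(f[170:270,170:300],None,fx=6,fy=6,interpolation=cv2.INTER_CUBIC))
f=bot.read_camera("scene")["frame"][:,:,::-1];cv2.imwrite("pics/scene13.png",f)
E
```

```text
grasp in base 24.161032566187078 -0.6788806765105582 226.40733135191513 F base x,y,z 0.09752218110840621 -0.2620687343004499 0.0026829931700549647 w 0.5858100133354572 t 11.95
```

View pics/w13.png

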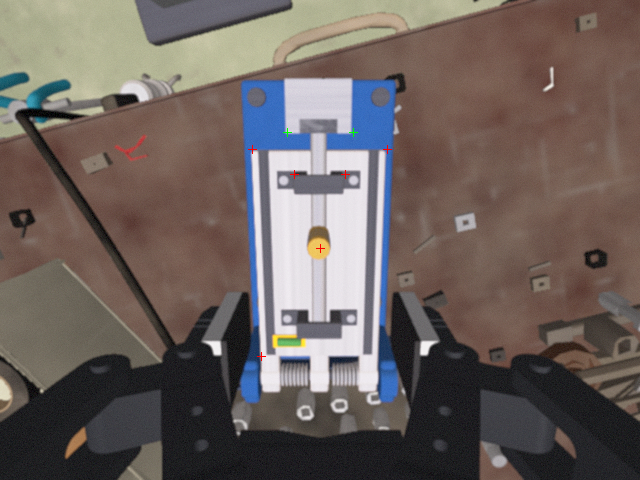

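View pics/side13.png

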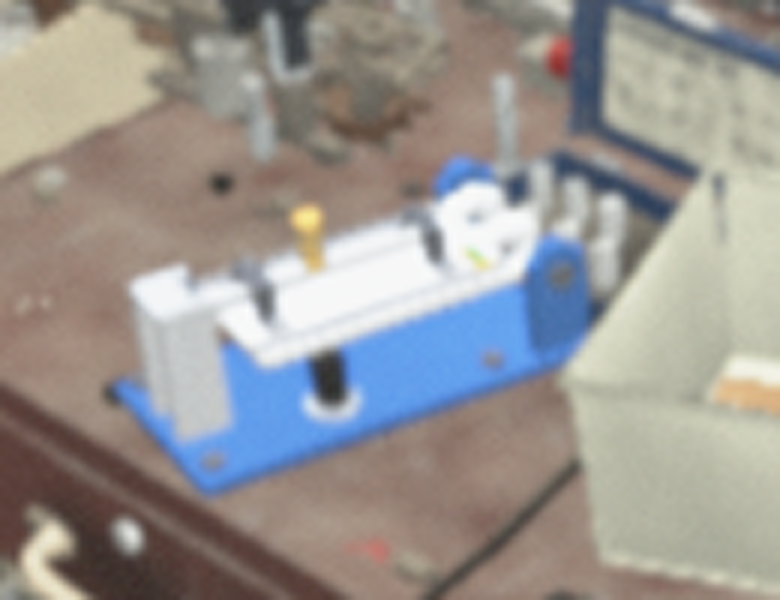

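View pics/scene13.png

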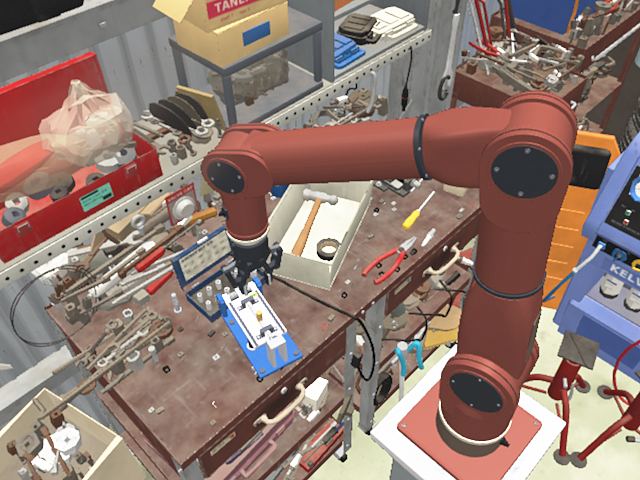

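```bash
python3 -c "
from bench import bot
print(bot.get_obs()['time'],bot.finish_job())"
```

```text
the job is handed in; nothing more can be done
12.1 None
```

The tilt table is latched: the plate stays down level by itself with the bolt fully home under the keeper. I handed the job in at 12.1 s.

**What I did:** I gripped the bolt knob, drew the bolt back to its inner end and pressed the plate down to its stop at about 26–30 N. Holding it there, I pushed the bolt under the keeper until it hit its end stop. There the tool stopped advancing and the side force rose to about 20 N. Then I took off the side load, opened the gripper and lifted clear.

**Last checks:**
- After release the wrist force was zero.
- In the wrist picture the knob sat on the mark for 32 mm, with the bolt under the keeper.
- In the side picture the plate had risen only about 1.7 px from where I held it on the stop. That fits it coming up to level against the keeper.
- The pliers, screwdriver and standing bolt looked untouched in the last scene picture. I did not look at the box of bolts again, but the arm never went near it.

**Checks that disagreed:**
- The first tilt estimate from the pictures (0.39 rad) was probably a little high.
- While I held the plate down, its width in the wrist picture put its edge about 3–5 mm lower than expected at the stop. I put this down to calibration and the plate's rounded edges, and relied on the force rise instead.
- The fingers slipped several millimetres down the knob while pressing, with no effect on the result.

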